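# Load a sorptive probe into the vial carousel and bring it round to the pointer

### The arm

A 6-joint arm with a two-finger parallel gripper is mounted at the origin on a cart in front of the work surface, level with it; the furniture and walls round the work are solid. World frame = base frame: x ahead of the robot, y to its left, z up, the work surface at z = 0. Lengths are in m, angles in degrees, forces in N, time in s.
With the tool pointing down it reaches from about 0.4 to 0.825 m from the base axis. Payload 7 kg.
Tool frame: the origin (TCP) lies between the finger pads; the fingertips stand 19 mm ahead of it and the grasp point (between the pads) is the TCP; x points along the fingers, y is the direction in which the jaws open and shut, and the axes are right-handed (so a half turn about x gives the same grasp; the last joint's range is limited). The gripper opens to 88 mm and grips with 3 to 60 N. Pads are 19 mm wide; open, the fingers measure 130 mm over their backs; the gripper's body (78 mm by 193 mm) begins 47 mm behind the grasp point.
Start: joints at [-48.295, 20.546, 0.682, 0, -70.136, -16.507], TCP at [0.287, -0.611, 0.246] pointing down, gripper open.
Joint ranges: [-176.03, 176.03], [-82.01, 121.73], [-58.28, 71.71], [-173.87, 95.51], [-174.79, -0.11], [-173.66, 173.66]. Speed limits (degrees/s): [136.94, 136.94, 172.46, 180, 180, 180].

### API

Orientations are given as [roll, pitch, yaw] about the fixed x, y, z axes, in that order (R = Rz(yaw) Ry(pitch) Rx(roll)).
In Python, from plant import * gives the robot as it stands.
- The arm moves only by the tool step_arm, never from a script. Its argument "steps" is a list of rows, each a list of 2 entries, a list of its own where there are three numbers: the shift along the tool's x, y, z in units of 0.02 m (1.0 is 0.02 m), then the turn about the tool's x in units of 6 degrees (1.0 is 6 degrees). A call has 1 to 20 rows; each row shifts and turns the commanded pose from where the row before left it, along the tool's axes as they then stand; what a row does not reach is not made up. A row lasts 1/12 s, in which the tool goes at most 41.7 mm and 7.16 degrees, less where a joint would pass 70% of its speed; a pose out of reach is approached as far as the arm can. A call with a number of a shift or a turn outside -1 to 1 is refused whole. A call with a gripper value outside its range is refused whole. "fingers" is the closure, from 0 (fully open) to 1 (shut), set as the call begins (left out, the last holds). The fingers move at their own pace and stop on an object; "grip_force" is the grip in N (left out, the last holds). Time passes only in rows, so rows that do not move let the fingers close. It gives the time, the measured TCP pose, the force and the opening at its end, in the units of the state.
- get_state(): the state, without advancing time (a new reading comes with each control period).
- capture(name): name is "scene" or "side" or "wrist"; returns the picture (400x640x3 uint8, blue, green, red); there is no depth.
- camera_model(name): a dict with "intrinsics" (3x3 intrinsics, pixels), "rvec" (rotation vector, rad) and "tvec" (3), from world to camera coordinates, as OpenCV has them. Camera axes: x right, y down, z forward; pixel columns grow to the right and rows downward; lengths in m; the calibration is good to about 2 mm. A picture is of the moment at which its call begins: read the wrist's pose just before it. camera_model takes no time and is no camera call; for the wrist camera it gives the pose at the moment of the call.
- close_job(): hands the job in, once; it reports no verdict.
The state is a dict: "time_s": time; "joints": joint angles; "qd": joint speeds; "joint_torque": joint torques, N m; "tcp_pos": TCP position; "eef_rot": TCP orientation; "contact_force": force on the tool from outside, world axes, zero at the start; "moment": the same for the moment, N m; "gripper_width": finger opening in m.
Only numpy, scipy, OpenCV 4.12 (cv2) and the standard library are available. Lean on these libraries where they do the work, as an engineer would, in place of code of your own. Each camera call takes 0.05 s, during which the arm holds its last target.

### The job

Lift the sorptive probe out of its stand, dip its tip well down into the beaker, and then set it into the one open vial on the carousel so that its collar rests fully down on the vial's mouth, and let go of it. Then turn the carousel by the wing knob on its hub until that vial stands at the pointer on the foot, and finish while still gripping the knob, holding the turntable still there. Do not push the beaker about, and leave the septa jar, ferrule tin and microsyringe where they are.

Things in the scene. Friction and masses are not known exactly. Their poses are not given: they have to be found in the camera images.
- probe_grip (a point): loose probe (about 45 g), upright in the stand at first: middle of its ribbed metal grip, a cylinder 20 mm across; z axis up along the probe. The grip reaches 17 mm above and 18 mm below this point; under it come a black collar 25 mm across and 6 mm thick, a white stopper 11 mm long tapering from 15 to 10 mm across, and a thin rod (6 mm at its coated end). Pick it by the grip from above. The collar's underside is 24 mm below this point, the tip 82 mm below it
- probe_collar (a point): centre of the underside of the probe's collar; this face rests on the stand's plate at first and on the vial's mouth at the end
- probe_tip (a point): lower end of the probe's rod, 58 mm below the collar's underside
- probe_stand: fixed stand of the probe: white foot 52 x 84 mm, two steel pillars 64 mm apart along its y axis with round caps 15 mm across up to 92 mm high, and a white bored plate 44 x 84 mm whose top is 88 mm above the worktop; origin on the worktop under the bore. The probe hangs with its collar on the plate; its rod is clear of the plate when lifted 70 mm. Fingers that close along the stand's x axis keep clear of the pillar caps
- beaker_rim (a point): loose glass beaker, 57 mm across and 72 mm high, about 36 mm clear inside, standing on the worktop: centre of its mouth at rim height. The sample fills its lower half: the probe's tip must come at least 30 mm below the rim (45 mm is right)
- carousel_foot: fixed round foot of the carousel, 160 mm across; origin on the worktop under the turning axis, z up, its -x axis points at the pointer. The turntable above it is a disc 180 mm across, top 28 mm above the worktop, with six vials on a circle of 75 mm radius: five capped ones, whose tops stand 107 mm above the worktop, and one open
- pointer_tip (a point): tip of the fixed steel pointer on the front bracket of the foot, 94 mm from the turning axis and 30 mm above the worktop, just outside the disc; the vial is at the pointer when it is on the line from the axis to this tip
- vial_mouth (a point): centre of the mouth of the only open vial (glass, 24 mm across at the rim, 19 mm bore, fixed in the carousel), 100 mm above the worktop, 75 mm from the turning axis; it moves round as the carousel turns. The bore is 67 mm deep
- hub_knob: black wing knob on the turntable's hub column, turning with the turntable: a bar 46 mm long (its own x axis) and 16 mm thick (its own y axis), from 116 to 142 mm above the worktop; its bar lies along the line from the hub to the open vial, and its -x axis points at the open vial
- knob_grip (a point): centre of the wing knob's bar on the turning axis, 131 mm above the worktop; grip here from above across the 16 mm; the hub column under the bar is thinner (12 to 15 mm across), so it does not hinder the fingertips. A probe in the vial stands 75 mm from this axis and reaches 141 mm above the worktop
- carousel (a joint): angle of the turntable on its foot, rad, anticlockwise from above; 0 (or any whole number of turns) when the open vial stands at the pointer. No stops in practice (three turns either way); it turns with light friction (0.03 N m) and stays where it is left
- septa_jar: bystander: jar with a ribbed lid, 39 mm across and 47 mm high; origin at the centre of its underside
- ferrule_tin: bystander: flat round tin, 55 mm across and 18 mm high; origin at the centre of its underside
- syringe: bystander: glass microsyringe lying on the worktop, 169 mm long along its y axis, 18 mm wide and 10 mm high; origin at the centre of its underside
There are look-alikes about, which are no part of the job. What is shaped like the part that bears beaker_rim but blue or yellow is not meant.

How it is judged (in metres and radians):
On the way, in this order (a step that is already met when the one before it is completed fails the run):
1. the probe's tip is down in the beaker, at least 30 mm below the rim (horizontal distance between probe_tip and beaker_rim below 0.022 m and z of probe_tip in the frame of beaker_rim below -0.03 m), for 0.2 s.
2. the probe is seated in the open vial, collar on the mouth, and let go (horizontal distance between probe_collar and vial_mouth below 0.004 m and z of probe_collar in the frame of vial_mouth below 0.003 m and angle between probe_grip's own z axis and vertical below 0.12 rad and contact force between the fingers and probe below 0.1 N), for 0.2 s.
3. the open vial has been turned to the pointer (x of vial_mouth in the frame of carousel_foot below -0.05 m and y of vial_mouth in the frame of carousel_foot between -0.006 and 0.006 m), for 0.2 s.
At the end, for the whole second after the job is handed in: The open vial is within 6 mm of the pointer line, the turntable at rest, the fingers grip the wing knob (over 1 N), and the probe sits upright in the vial, collar within 3 mm of the mouth and 4 mm of its centre, untouched by the robot (all of step 2 and all of step 3 and velocity of joint carousel between -0.05 and 0.05 rad/s and contact force between the fingers and hub_knob above 1 N and contact force between the arm and probe below 0.1 N); the arm keeps its last pose, push and grip.
It fails at once if the beaker is pushed more than 30 mm or tipped (distance of beaker_rim from where it was at the start of the episode above 0.03 m or angle between beaker_rim's own z axis and vertical above 0.35 rad).
It fails at once if the septa jar, ferrule tin or microsyringe is moved more than 20 mm (distance of any of septa_jar, ferrule_tin, syringe from where it was at the start of the episode above 0.02 m).
It also fails if it takes over 54 s, if anything falls off the work surface, if the arm or the gripper's body presses on something with over 40 N, if the wrist force passes 120 N, or if a joint passes its speed limit or range.

## Working session

There is one attempt and no reset: what is moved stays moved. The work goes in short steps, Python scripts to look and compute and a tool call to move; the robot and the scene stay as the last step left them, time stands still between calls to the robot, and variables do not carry over. Pictures are saved under pics/ and viewed, and the job is handed in when it is done.

Besides the shell and the picture viewer there is one more tool, called after "Call:" as name(argument=value, ...), one argument or row to a line, values as JSON. step_arm: Moves the arm, as the interface text tells. Its arguments: {"type":"object","properties":{"steps":{"type":"array","items":{"type":"array"}},"fingers":{"type":"number"},"grip_force":{"type":"number"}},"required":["steps"]}

```bash
mkdir -p pics; ls; python3 - <<'E'
from plant import *
import cv2
s=get_state();print({k:s[k] for k in('time_s','tcp_pos','eef_rot','gripper_width','contact_force')})
for n in("scene","side"):
    cv2.imwrite(f"pics/{n}0.png",capture(n))
    m=camera_model(n);print(n,m)
E
```

```text
pics
{'time_s': 0.0, 'tcp_pos': array([ 0.28717667, -0.61035102,  0.24462493]), 'eef_rot': array([ 93.7573348 ,  89.90621188, 118.94926586]), 'gripper_width': 0.08770373037115647, 'contact_force': array([-0.05933863, -0.19511332, -0.35316582])}
scene {'intrinsics': array([[379.39065952,   0.        , 315.83617634],
       [  0.        , 379.39065952, 195.8454697 ],
       [  0.        ,   0.        ,   1.        ]]), 'rvec': array([ 0.95558809, -2.33191735,  1.23910448]), 'tvec': array([0.49680701, 0.2504009 , 0.73347634])}
side {'intrinsics': array([[409.16069045,   0.        , 324.67045381],
       [  0.        , 409.16069045, 202.86982734],
       [  0.        ,   0.        ,   1.        ]]), 'rvec': array([ 0.61010312, -2.5717044 ,  1.23742598]), 'tvec': array([0.56565033, 0.14482726, 1.03737201])}
```

View pics/scene0.png

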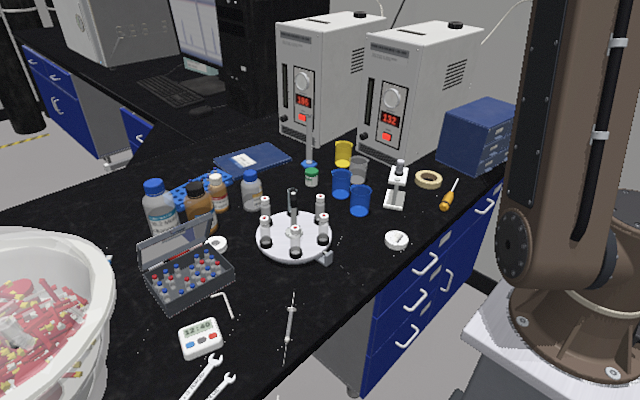

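View pics/side0.png

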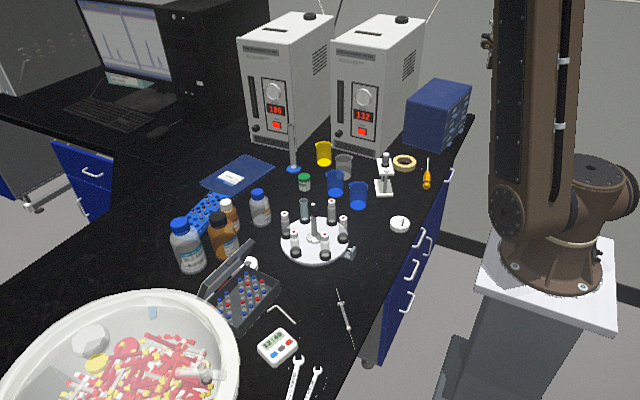

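The scene view shows beaker look-alikes: yellow (343,153), blue (341,183) and blue (360,200). The clear grey one at (358,168) is the one meant. The stand with the probe is at (397,185), and the carousel is at (293,235). I'll enlarge these.

```bash
python3 - <<'E'
import cv2
a=cv2.imread('pics/scene0.png');b=cv2.imread('pics/side0.png')
c=a[130:280,235:435];cv2.imwrite('pics/sc.png',cv2.resize(c,None,fx=4,fy=4,interpolation=cv2.INTER_CUBIC))
c=b[130:280,265:465];cv2.imwrite('pics/sd.png',cv2.resize(c,None,fx=4,fy=4,interpolation=cv2.INTER_CUBIC))
E
```

```text
(no output)
```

View pics/sc.png

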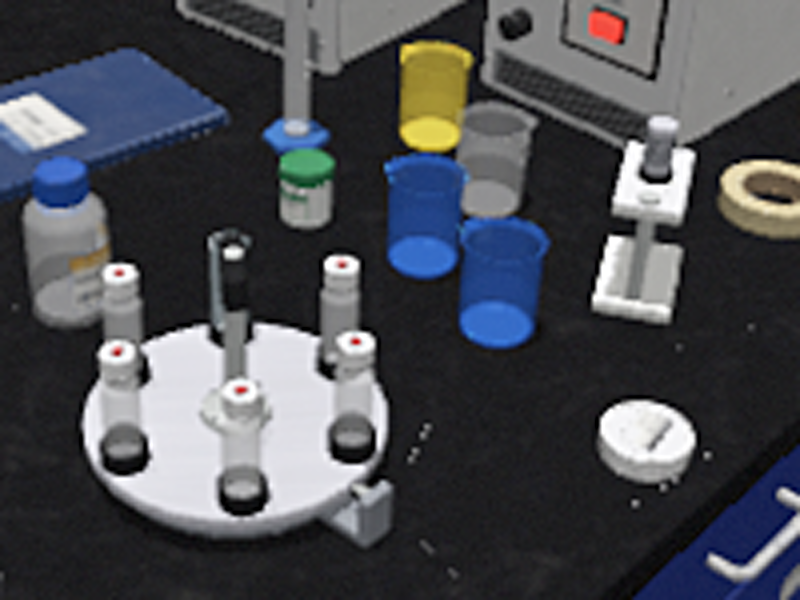

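View pics/sd.png

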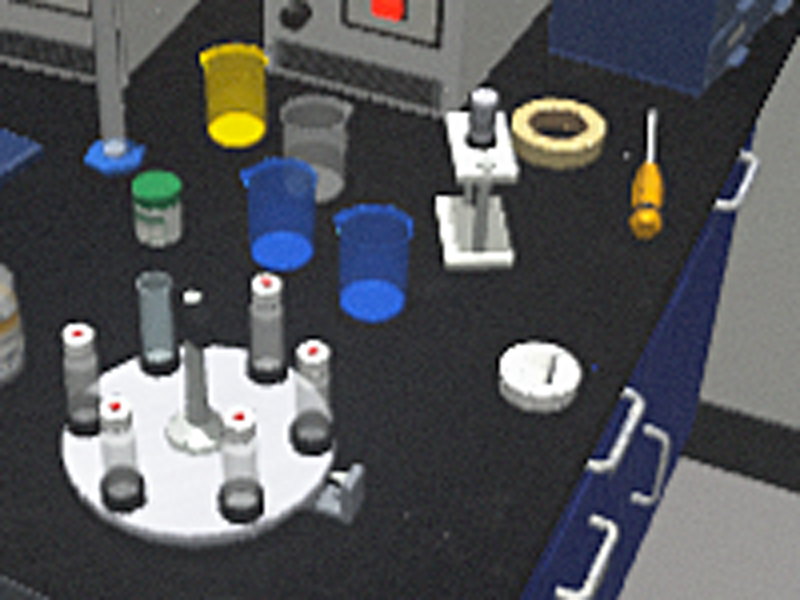

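```bash
cat > h.py <<'E'
import numpy as np, cv2
def P(m):
    R=cv2.Rodrigues(np.array(m['rvec']))[0];return m['intrinsics'],R,np.array(m['tvec']).ravel()
def onz(m,uv,z):
    K,R,t=P(m);d=R.T@np.linalg.inv(K)@np.array([uv[0],uv[1],1.]);c=-R.T@t
    return (c+d*(z-c[2])/d[2])
def proj(m,X):
    K,R,t=P(m);p=K@(R@np.array(X,float)+t);return p[:2]/p[2]
def tri(ms,uvs):
    A=[];b=[]
    for m,uv in zip(ms,uvs):
        K,R,t=P(m);d=R.T@np.linalg.inv(K)@np.array([uv[0],uv[1],1.]);d/=np.linalg.norm(d);c=-R.T@t
        M=np.eye(3)-np.outer(d,d);A.append(M);b.append(M@c)
    return np.linalg.solve(sum(A),sum(b))
E
python3 - <<'E'
from plant import *
from h import *
np.set_printoptions(precision=4,suppress=True)
ms,md=camera_model('scene'),camera_model('side')
S=lambda u,v:((u+.5)/4-.5+235,(v+.5)/4-.5+130)
D=lambda u,v:((u+.5)/4-.5+265,(v+.5)/4-.5+130)
pts={'probetop':((661,122),(485,96),.129),'beaker':((499,116),(318,110),.072),'vial':((231,240),(155,280),.1),
'plateL':((649,200),(485,172),.092),'knobdot':((233,252),(192,297),.142),
'ptr':((378,487),(354,470),.03),'tin':((646,430),(540,365),.018),'jar':((306,165),(157,187),.047),
'blue1':((427,172),(280,172),.072),'blue2':((505,235),(373,221),.072),'yellow':((436,58),(234,57),.072)}
for k,(a,b,z) in pts.items(): print(k,onz(ms,S(*a),z),onz(md,D(*b),z),tri([ms,md],[S(*a),D(*b)]))
sc=[(120,272),(342,265),(356,342),(240,391),(118,352),]
si=[(78,334),(267,284),(313,350),(239,417),(116,407)]
for m,F,L in((ms,S,sc),(md,D,si)):
    Q=np.array([onz(m,F(*p),.107)[:2] for p in L])
    A=np.c_[2*Q,np.ones(len(Q))];s=np.linalg.lstsq(A,(Q**2).sum(1),rcond=None)[0]
    print('centre',s[:2],'r',np.sqrt(s[2]+s[0]**2+s[1]**2));print(Q, np.degrees(np.arctan2(*(Q-s[:2]).T[::-1])))
E
```

```text
probetop [ 0.4865 -0.103   0.129 ] [ 0.4839 -0.1047  0.129 ] [ 0.4798 -0.0914  0.1368]
beaker [ 0.6273 -0.1173  0.072 ] [ 0.6253 -0.1172  0.072 ] [ 0.6219 -0.1098  0.077 ]
vial [0.6133 0.165  0.1   ] [0.6142 0.1626 0.1   ] [0.6131 0.1648 0.1009]
plateL [ 0.4671 -0.0695  0.092 ] [ 0.4656 -0.0634  0.092 ] [ 0.4662 -0.0667  0.0918]
knobdot [0.5572 0.2152 0.142 ] [0.5566 0.2136 0.142 ] [0.5543 0.2176 0.145 ]
ptr [0.4517 0.2055 0.03  ] [0.4496 0.2026 0.03  ] [0.4453 0.2128 0.0399]
tin [0.3801 0.0444 0.018 ] [0.3806 0.0398 0.018 ] [0.3791 0.0459 0.0214]
jar [0.706  0.0047 0.047 ] [0.7071 0.0014 0.047 ] [0.7054 0.0048 0.0484]
blue1 [ 0.612  -0.0184  0.072 ] [ 0.6139 -0.0252  0.072 ] [ 0.6111 -0.0185  0.0745]
blue2 [0.5246 0.0053 0.072 ] [0.5253 0.0024 0.072 ] [0.5242 0.0054 0.0732]
yellow [ 0.7208 -0.1554  0.072 ] [ 0.7243 -0.1625  0.072 ] [ 0.7239 -0.1605  0.071 ]
centre [0.5548 0.2171] r 0.07486181909178748
[[0.6259 0.2411]
 [0.5407 0.1437]
 [0.4842 0.1923]
 [0.4981 0.2664]
 [0.5683 0.2904]] [  18.6495 -100.8603 -160.5846  139.0343   79.5502]
centre [0.5554 0.2153] r 0.07468413760449007
[[0.6259 0.24  ]
 [0.5411 0.142 ]
 [0.4855 0.1892]
 [0.4988 0.2641]
 [0.5692 0.2886]] [  19.3653 -101.0794 -159.5934  139.2596   79.3703]
```

```bash
python3 - <<'E'
from plant import *
from h import *
from scipy.spatial.transform import Rotation as Ro
np.set_printoptions(precision=4,suppress=True)
s=get_state();R=Ro.from_euler('xyz',s['eef_rot'],degrees=True).as_matrix();print(R)
m=camera_model('wrist');K,Rc,t=P(m);c=-Rc.T@t
print('cam in tool',R.T@(c-s['tcp_pos']),'\ncam axes in tool (rows)\n',Rc@R, K)
ms,md=camera_model('scene'),camera_model('side')
S=lambda u,v:((u+.5)/4-.5+235,(v+.5)/4-.5+130)
D=lambda u,v:((u+.5)/4-.5+265,(v+.5)/4-.5+130)
for p in[(628,140),(695,150),(683,222),(611,212)]:print(onz(ms,S(*p),.088))
for p in[(446,113),(510,113),(517,180),(456,180)]:print(onz(md,D(*p),.088))
E
```

```text
[[-0.0008 -0.4257  0.9049]
 [ 0.0013  0.9049  0.4257]
 [-1.      0.0015 -0.0002]]
cam in tool [-0.1388 -0.0006 -0.0675] 
cam axes in tool (rows)
 [[-0.0007  1.     -0.0008]
 [-0.2526  0.0006  0.9676]
 [ 0.9676  0.0009  0.2526]] [[336.0192   0.     319.4635]
 [  0.     336.0192 202.7278]
 [  0.       0.       1.    ]]
[ 0.5256 -0.1315  0.088 ]
[ 0.4851 -0.1534  0.088 ]
[ 0.4398 -0.0686  0.088 ]
[ 0.4793 -0.0451  0.088 ]
[ 0.5232 -0.1325  0.088 ]
[ 0.4786 -0.1536  0.088 ]
[ 0.4428 -0.0693  0.088 ]
[ 0.4828 -0.0502  0.088 ]
```

Call:
step_arm(
  steps=[
    [[-1, 0, 0], -1],
    [[-1, 0, 0], -1],
    [[-1, 0, 0], -1],
    [[-1, 0, 0], -1],
    [[-1, 0, 0], -1],
    [[-1, 0, 0], -1],
    [[-1, 0, 0], -1],
    [[-1, 0, 0], -1],
    [[0, 0, 0], -1],
    [[0, 0, 0], -1],
    [[0, 0, 0], -1],
    [[0, 0, 0], -1],
    [[0, 0, 0], -1],
    [[0, 0, 0], -1],
    [[0, 0, 0], -1],
    [[0, 0, 0], -0.33],
  ],
  fingers=0.3,
  grip_force=20,
)

```text
time_s: 1.43
tcp_pos: [0.2874, -0.6106, 0.4049]
eef_rot: [-0.9, 89.9, 116.6]
contact_force: [-0.1, -0.5, 0.5]
gripper_width: 0.0616
```

```bash
cat > g.py <<'E'
import sys
from plant import *
from h import *
from scipy.spatial.transform import Rotation as Ro
np.set_printoptions(precision=4,suppress=True)
def st():
    s=get_state();R=Ro.from_euler('xyz',s['eef_rot'],degrees=True).as_matrix()
    return s,R
def show(target=None):
    s,R=st();print('t',round(s['time_s'],2),'tcp',s['tcp_pos'],'yaw_y',np.degrees(np.arctan2(R[1,1],R[0,1])),'w',s['gripper_width'],'F',s['contact_force'],'q',s['joints'],'tilt x',R[:,0])
    if target is not None: print('units',R.T@(np.array(target)-s['tcp_pos'])/.02)
E
python3 -c "
from g import *
show([.483,-.104,.26])"
```

```text
t 1.43 tcp [ 0.2874 -0.6106  0.4049] yaw_y -152.46948296560876 w 0.06155342141638477 F [-0.0942 -0.4929  0.5111] q [-48.2939  17.7964  16.8607  -0.0164 -89.1252  75.8247] tilt x [-0.0005  0.001  -1.    ]
units [  7.2674 -20.382   17.9316]
```

Call:
step_arm(
  steps=[
    [[0, -1, 0.9], 0],
    [[0, -1, 0.9], 0],
    [[0, -1, 0.9], 0],
    [[0, -1, 0.9], 0],
    [[0, -1, 0.9], 0],
    [[0, -1, 0.9], 0],
    [[0, -1, 0.9], 0],
    [[0, -1, 0.9], 0],
    [[0, -1, 0.9], 0],
    [[0, -1, 0.9], 0],
    [[0, -1, 0.9], 0],
    [[0, -1, 0.9], 0],
    [[0, -1, 0.9], 0],
    [[1, -1, 0.9], 0],
    [[1, -1, 0.9], 0],
    [[1, -1, 0.9], 0],
    [[1, -1, 0.9], 0],
    [[1, -1, 0.9], 0],
    [[1, -1, 0.9], 0],
    [[1, -1, 0.9], 0],
  ],
)

```text
time_s: 3.1
tcp_pos: [0.4786, -0.1065, 0.2646]
eef_rot: [-13.4, 90.0, 103.8]
contact_force: [1.1, 0.1, -1.0]
gripper_width: 0.0614
```

```bash
python3 - <<'E'
from g import *
show([.483,-.104,.26])
m=camera_model('wrist')
cv2.imwrite('pics/w1.png',capture('wrist'))
print(proj(m,[.484,-.104,.129]),proj(m,[.484,-.104,.088]))
E
```

```text
t 3.1 tcp [ 0.4786 -0.1065  0.2646] yaw_y -152.8178133178792 w 0.06144797434514273 F [ 1.0615  0.1109 -0.9691] q [ 10.4785   2.1487 -20.2091  -0.0082 -67.6426  16.7068] tilt x [-0.      0.0001 -1.    ]
units [ 0.2281 -0.2506  0.0107]
[312.6754 198.3783] [313.5023 188.0685]
```

View pics/w1.png

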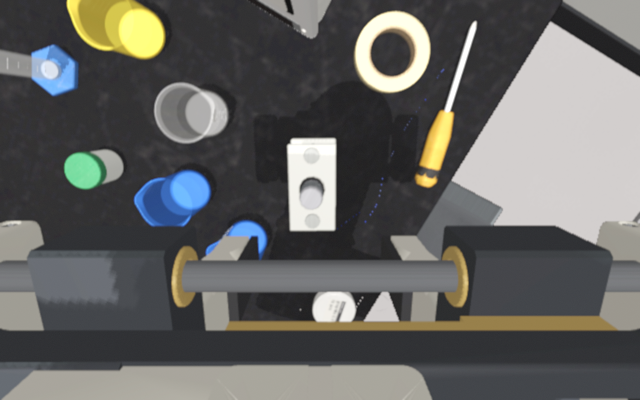

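```bash
python3 - <<'E'
import cv2
a=cv2.imread('pics/w1.png')
cv2.imwrite('pics/w1a.png',cv2.resize(a[130:240,270:355],None,fx=7,fy=7,interpolation=cv2.INTER_CUBIC)[:600*2:1][:770])
cv2.imwrite('pics/w1a.png',cv2.resize(a[132:238,270:355],None,fx=5.6,fy=5.6,interpolation=cv2.INTER_CUBIC))
cv2.imwrite('pics/w1b.png',cv2.resize(a[70:150,145:240],None,fx=7,fy=7,interpolation=cv2.INTER_CUBIC))
E
```

```text
(no output)
```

View pics/w1a.png

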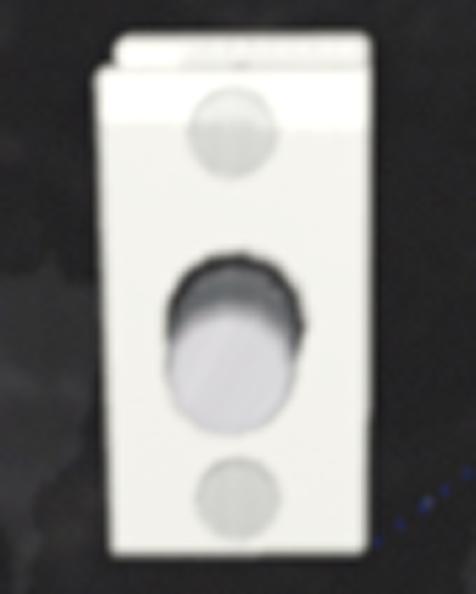

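View pics/w1b.png

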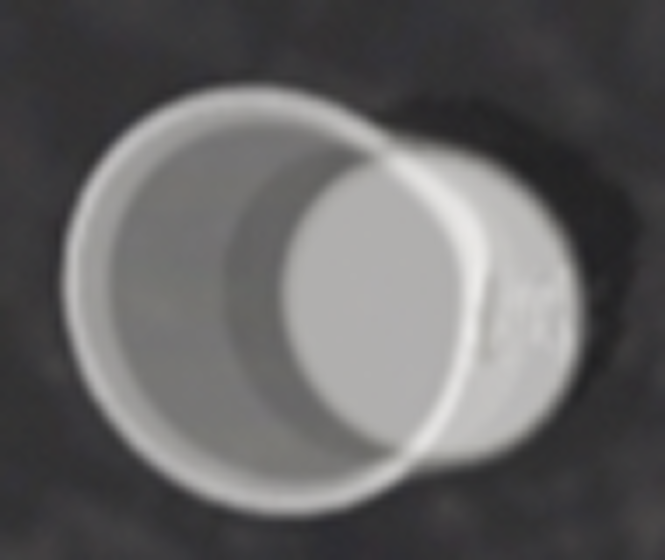

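```bash
python3 - <<'E'
from g import *
m=camera_model('wrist')
p=onz(m,(310.9,198.),.129);a=onz(m,(311.2,155.3),.092);b=onz(m,(311.9,220.3),.092);print('probe',p,'caps',a,b,(a+b)/2,np.linalg.norm(a-b),np.degrees(np.arctan2(*(b-a)[:2][::-1])))
print('beaker',onz(m,(184,112.5),.072), [onz(m,(145+u/7,70+v/7),.072) for u,v in((62,300),(490,300),(276,85),(276,515))])
c=(a+b)/2
show([p[0],p[1],.117])
show([c[0],c[1],.117])
E
```

```text
probe [ 0.485  -0.1015  0.129 ] caps [ 0.4993 -0.1287  0.092 ] [ 0.4707 -0.0736  0.092 ] [ 0.485  -0.1012  0.092 ] 0.06212648513552767 117.48941319154879
beaker [ 0.6228 -0.1076  0.072 ] [array([ 0.6478, -0.0943,  0.072 ]), array([ 0.5969, -0.1206,  0.072 ]), array([ 0.6323, -0.1329,  0.072 ]), array([ 0.6119, -0.0808,  0.072 ])]
t 3.15 tcp [ 0.4784 -0.1035  0.2604] yaw_y -152.81327590302035 w 0.06119042402901816 F [-0.0865  3.5884 -4.6152] q [ 10.7509   2.4057 -20.4448  -0.1468 -67.4013  16.4921] tilt x [-0.0048  0.0015 -1.    ]
units [ 7.1661 -0.3642 -0.0837]
t 3.15 tcp [ 0.4784 -0.1035  0.2604] yaw_y -152.81327590302035 w 0.06119042402901816 F [-0.0865  3.5884 -4.6152] q [ 10.7509   2.4057 -20.4448  -0.1468 -67.4013  16.4921] tilt x [-0.0048  0.0015 -1.    ]
units [ 7.1661 -0.372  -0.071 ]
```

Call:
step_arm(
  steps=[
    [[0, 0, 0], 0],
    [[0, 0, 0], 0],
    [[0, 0, 0], 0],
    [[0, 0, 0], 0],
  ],
)

```text
time_s: 3.48
tcp_pos: [0.4789, -0.1085, 0.2664]
eef_rot: [-116.4, 89.9, 0.8]
contact_force: [-0.4, -0.4, 1.0]
gripper_width: 0.0613
```

```bash
python3 - <<'E'
from g import *
show()
m=camera_model('wrist')
a=capture('wrist')
cv2.imwrite('pics/w2.png',a);show()
np.save('m2.npy',m,allow_pickle=True)
cv2.imwrite('pics/w2a.png',cv2.resize(a[132:238,270:355],None,fx=5.6,fy=5.6,interpolation=cv2.INTER_CUBIC))
cv2.imwrite('pics/w2b.png',cv2.resize(a[70:150,145:240],None,fx=7,fy=7,interpolation=cv2.INTER_CUBIC))
E
```

```text
t 3.48 tcp [ 0.4789 -0.1085  0.2664] yaw_y -152.87174209495524 w 0.06134697822985562 F [-0.3669 -0.4181  0.9644] q [ 10.2376   2.0994 -20.0263   0.0139 -67.797   16.8854] tilt x [ 0.0014  0.     -1.    ]
t 3.53 tcp [ 0.4788 -0.1085  0.2664] yaw_y -152.88533626455592 w 0.061323905725745496 F [ 0.7001  0.0137 -1.1371] q [ 10.2322   2.0937 -20.0315   0.0071 -67.7935  16.8798] tilt x [ 0.0014  0.0001 -1.    ]
```

View pics/w2a.png

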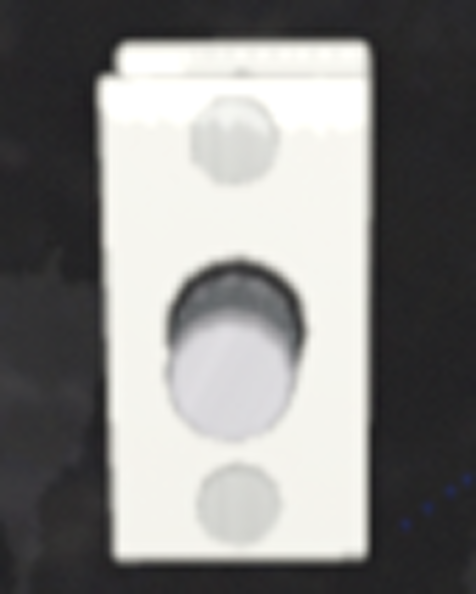

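View pics/w2b.png

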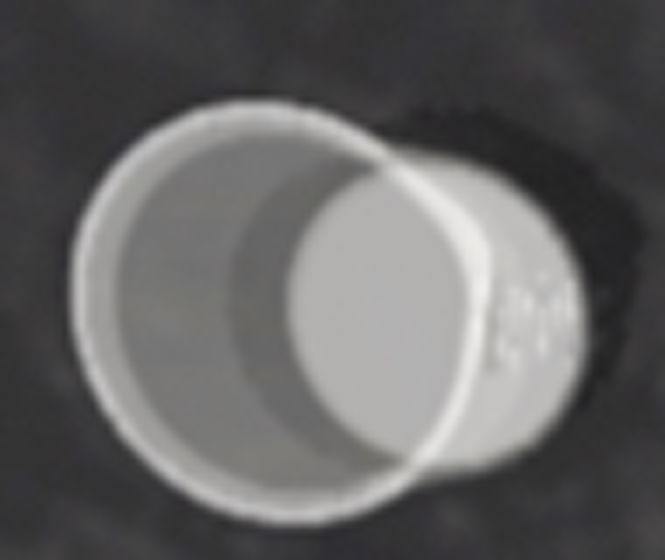

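```bash
python3 - <<'E'
from g import *
m=np.load('m2.npy',allow_pickle=True).item()
f=lambda u,v,s,x,y:((u+.5)/s-.5+x,(v+.5)/s-.5+y)
p=onz(m,f(231,380,5.6,270,132),.129);a=onz(m,f(235,140,5.6,270,132),.092);b=onz(m,f(238,504,5.6,270,132),.092);c=(a+b)/2
print('probe',p,c,np.linalg.norm(a-b),np.degrees(np.arctan2(*(b-a)[:2][::-1])))
print('beaker',onz(m,f(281,311,7,145,70),.072))
show([p[0],p[1],.117])
E
```

```text
probe [ 0.4852 -0.1041  0.129 ] [ 0.4853 -0.1042  0.092 ] 0.0634226389039901 117.30535376120093
beaker [ 0.6258 -0.1108  0.072 ]
t 3.53 tcp [ 0.4788 -0.1085  0.2664] yaw_y -152.88533626455592 w 0.061323905725745496 F [ 0.7001  0.0137 -1.1371] q [ 10.2322   2.0937 -20.0315   0.0071 -67.7935  16.8798] tilt x [ 0.0014  0.0001 -1.    ]
units [ 7.4691 -0.3748  0.0558]
```

Call:
step_arm(
  steps=[
    [[0, -0.37, 0.06], 0],
    [[0.9, 0, 0], 0],
    [[1, 0, 0], 0],
    [[1, 0, 0], 0],
    [[1, 0, 0], 0],
    [[1, 0, 0], 0],
    [[0.9, 0, 0], 0],
    [[0.7, 0, 0], 0],
    [[0, 0, 0], 0],
    [[0, 0, 0], 0],
    [[0, 0, 0], 0],
  ],
)

```text
time_s: 4.45
tcp_pos: [0.4857, -0.1034, 0.1366]
eef_rot: [-123.0, 89.9, -5.9]
contact_force: [1.1, 0.2, 0.9]
gripper_width: 0.0616
```

```bash
python3 - <<'E'
from g import *
show([.4852,-.1041,.117])
for n in('wrist','side'):
    a=capture(n);a=a[150:350,200:440] if n=='wrist' else a[120:220,330:430]
    cv2.imwrite(f'pics/{n}3.png',cv2.resize(a,None,fx=600/a.shape[0]*.9,fy=600/a.shape[0]*.9,interpolation=cv2.INTER_CUBIC))
E
```

```text
t 4.45 tcp [ 0.4857 -0.1034  0.1366] yaw_y -152.82135335864587 w 0.06161923628442164 F [1.0604 0.2286 0.9026] q [ 10.7143   9.658  -30.0717   0.0294 -50.1943  16.4455] tilt x [ 0.0014 -0.0001 -1.    ]
units [ 0.9795  0.0386 -0.0168]
```

View pics/wrist3.png

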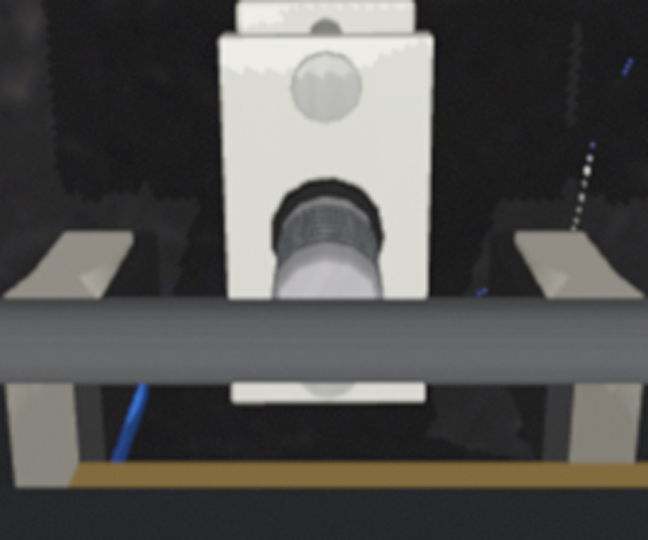

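View pics/side3.png

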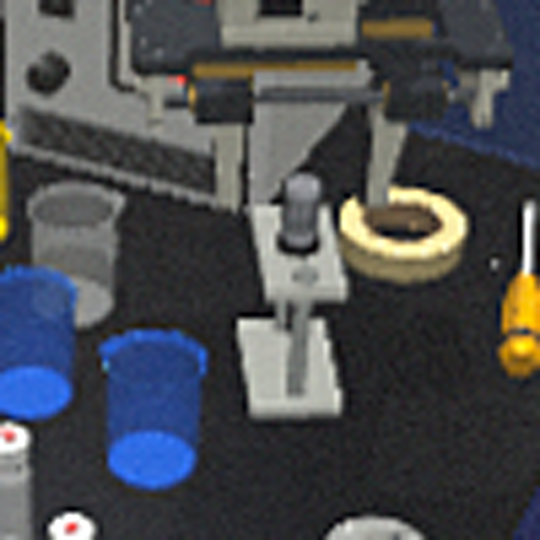

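The probe sits centred between the fingers: its top is at crop x 328 and the finger gap is centred at about 324. I'll go down the remaining 19 mm and close.

Call:
step_arm(
  steps=[
    [[0.5, 0, 0], 0],
    [[0.45, 0, 0], 0],
    [[0, 0, 0], 0],
    [[0, 0, 0], 0],
    [[0, 0, 0], 0],
  ],
)

```text
time_s: 4.97
tcp_pos: [0.4848, -0.1034, 0.1165]
eef_rot: [88.8, 90.0, -154.0]
contact_force: [-0.8, 0.3, 0.8]
gripper_width: 0.0612
```

Call:
step_arm(
  steps=[
    [[0, 0, 0], 0],
    [[0, 0, 0], 0],
    [[0, 0, 0], 0],
    [[0, 0, 0], 0],
    [[0, 0, 0], 0],
    [[0, 0, 0], 0],
    [[0, 0, 0], 0],
    [[0, 0, 0], 0],
  ],
  fingers=1,
  grip_force=25,
)

```text
time_s: 5.63
tcp_pos: [0.4848, -0.1034, 0.1166]
eef_rot: [-106.4, 90.0, 10.7]
contact_force: [-0.8, 0.4, 0.1]
gripper_width: 0.0192
```

```bash
python3 -c "
from g import *
show([.4852,-.1041,.117])"
```

```text
t 5.63 tcp [ 0.4848 -0.1034  0.1166] yaw_y -152.82315811487237 w 0.019248046341648836 F [-0.8383  0.4156  0.0819] q [ 10.7285  11.0768 -31.4826  -0.     -47.4393  16.4484] tilt x [ 0.  0. -1.]
units [-0.0203 -0.0017 -0.0424]
```

Call:
step_arm(
  steps=[
    [[-0.5, 0, 0], 0],
    [[-1, 0, 0], 0],
    [[-1, 0, 0], 0],
    [[-1, 0, 0], 0],
    [[-1, 0, 0], 0],
    [[-1, 0, 0], 0],
    [[-1, 0, 0], 0],
    [[-1, 0, 0], 0],
    [[-0.5, 0, 0], 0],
    [[0, 0, 0], 0],
    [[0, 0, 0], 0],
  ],
)

```text
time_s: 6.55
tcp_pos: [0.4847, -0.1032, 0.2766]
eef_rot: [-77.9, 89.9, 39.2]
contact_force: [-0.1, 0.1, -1.3]
gripper_width: 0.0193
```

```bash
python3 - <<'E'
from g import *
show([.626,-.113,.277])
ms,md=camera_model('scene'),camera_model('side')
for p in[(277,132),(312,148),(357,150),(390,164),(443,125)]:print(p,onz(ms,p,.01))
print(onz(md,(331,142),.01),onz(md,(377,156),.01),onz(md,(402,147),0),onz(md,(438,153),0))
for n in('wrist','side'):cv2.imwrite(f'pics/{n}4.png',capture(n))
E
```

```text
t 6.55 tcp [ 0.4847 -0.1032  0.2766] yaw_y -152.82570504635132 w 0.019320908712942498 F [-0.0563  0.0575 -1.2564] q [ 10.733    2.2078 -18.5345  -0.0274 -69.2105  16.4511] tilt x [ 0.0007  0.0006 -1.    ]
units [-0.0134 -6.0616 -3.6637]
(277, 132) [ 1.0333 -0.1491  0.01  ]
(312, 148) [ 0.8546 -0.1512  0.01  ]
(357, 150) [ 0.7379 -0.2516  0.01  ]
(390, 164) [ 0.6031 -0.2529  0.01  ]
(443, 125) [ 0.636  -0.6598  0.01  ]
[ 0.7548 -0.2812  0.01  ] [ 0.5669 -0.263   0.01  ] [ 0.5132 -0.3746  0.    ] [ 0.3852 -0.3893  0.    ]
```

View pics/side4.png

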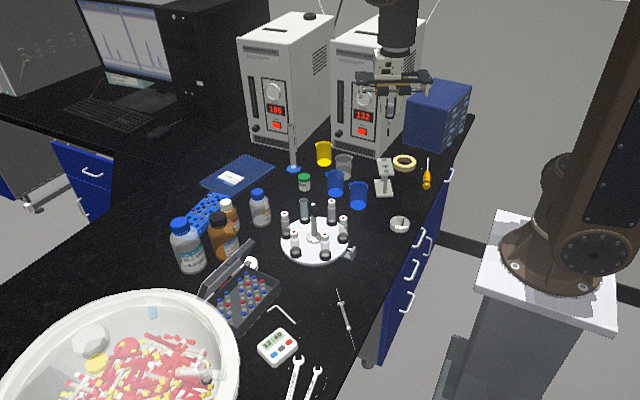

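View pics/wrist4.png

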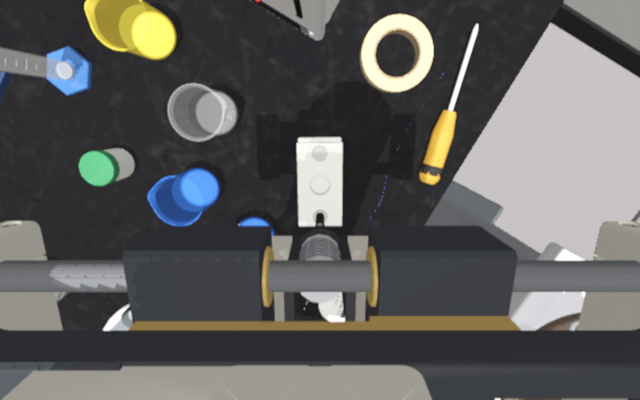

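Call:
step_arm(
  steps=[
    [[0, -0.5, -0.3], 0],
    [[0, -0.8, -0.48], 0],
    [[0, -0.9, -0.55], 0],
    [[0, -0.9, -0.55], 0],
    [[0, -0.9, -0.55], 0],
    [[0, -0.9, -0.55], 0],
    [[0, -0.76, -0.45], 0],
    [[0, -0.4, -0.24], 0],
    [[0, 0, 0], 0],
    [[0, 0, 0], 0],
    [[0, 0, 0], 0],
  ],
)

```text
time_s: 7.57
tcp_pos: [0.6255, -0.1133, 0.276]
eef_rot: [63.0, 89.9, -179.9]
contact_force: [-0.4, -0.7, -0.8]
gripper_width: 0.019
```

```bash
python3 - <<'E'
from g import *
show([.626,-.113,.1136])
ms,md=camera_model('scene'),camera_model('side')
for n,m in(('scene',ms),('side',md)):
    s=get_state();a=capture(n);u=proj(m,s['tcp_pos']-[0,0,.0866]);b=proj(m,[.626,-.113,.072]);print(n,'tip expected',u,'beaker',b)
    x,y=int(u[0])-50,int(u[1])-40
    print(x,y);cv2.imwrite(f'pics/{n}5.png',cv2.resize(a[y:y+100,x:x+100],None,fx=5.5,fy=5.5,interpolation=cv2.INTER_CUBIC))
E
```

```text
t 7.57 tcp [ 0.6255 -0.1133  0.276 ] yaw_y -152.82695445643446 w 0.019013226062686434 F [-0.4357 -0.6829 -0.8064] q [  7.2884  15.9457  -1.9162  -0.009  -72.2063  19.8874] tilt x [-0.0012 -0.     -1.    ]
units [ 8.1192 -0.037  -0.0018]
scene tip expected [362.6043 121.9267] beaker [358.8057 159.2736]
312 81
side tip expected [343.8845 124.2614] beaker [343.36  157.703]
293 84
```

View pics/scene5.png

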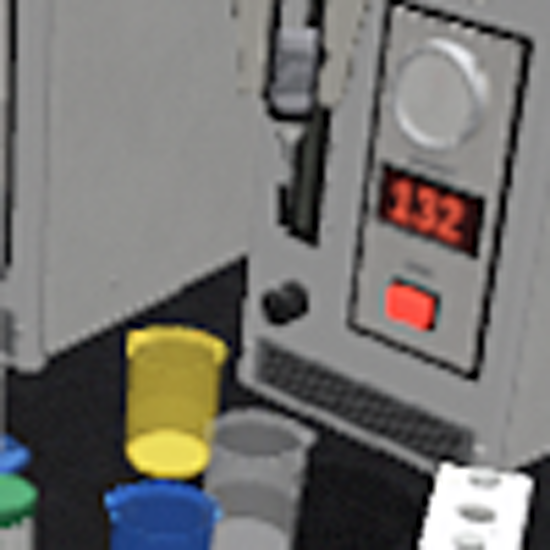

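View pics/side5.png

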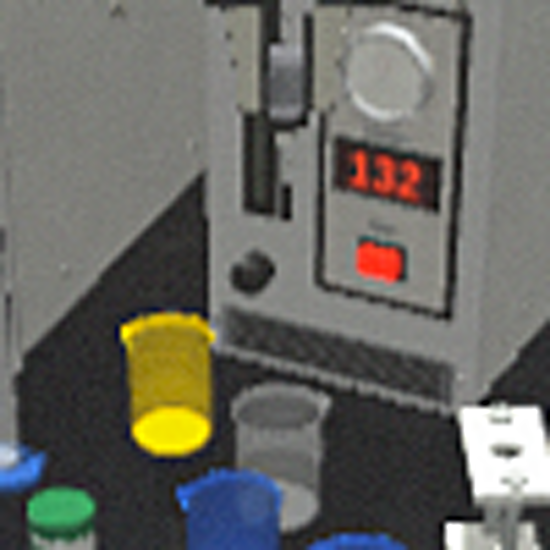

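Both views put the rim where I computed it: scene (359,160) and side (344,158). So I'll dip.

Call:
step_arm(
  steps=[
    [[0.5, 0, 0], 0],
    [[1, 0, 0], 0],
    [[1, 0, 0], 0],
    [[1, 0, 0], 0],
    [[1, 0, 0], 0],
    [[1, 0, 0], 0],
    [[1, 0, 0], 0],
    [[1, 0, 0], 0],
    [[0.6, 0, 0], 0],
    [[0, 0, 0], 0],
    [[0, 0, 0], 0],
    [[0, 0, 0], 0],
    [[0, 0, 0], 0],
    [[0, 0, 0], 0],
    [[0, 0, 0], 0],
  ],
)

```text
time_s: 8.92
tcp_pos: [0.6266, -0.1133, 0.1156]
eef_rot: [-112.7, 89.9, 4.5]
contact_force: [0.4, -0.6, -1.3]
gripper_width: 0.0192
```

```bash
python3 - <<'E'
from g import *
show([.626,-.113,.277])
for n in('scene','side'):
    a=capture(n);x,y=(309,110) if n=='scene' else (293,104)
    cv2.imwrite(f'pics/{n}6.png',cv2.resize(a[y:y+100,x:x+100],None,fx=5.5,fy=5.5,interpolation=cv2.INTER_CUBIC))
E
```

```text
t 8.92 tcp [ 0.6266 -0.1133  0.1156] yaw_y -152.82027305924964 w 0.019249298753743878 F [ 0.3899 -0.6036 -1.2589] q [  7.2864  23.0399 -13.7795   0.0058 -53.0862  19.8899] tilt x [ 0.0016  0.0001 -1.    ]
units [-8.0723  0.0084  0.0208]
```

View pics/scene6.png

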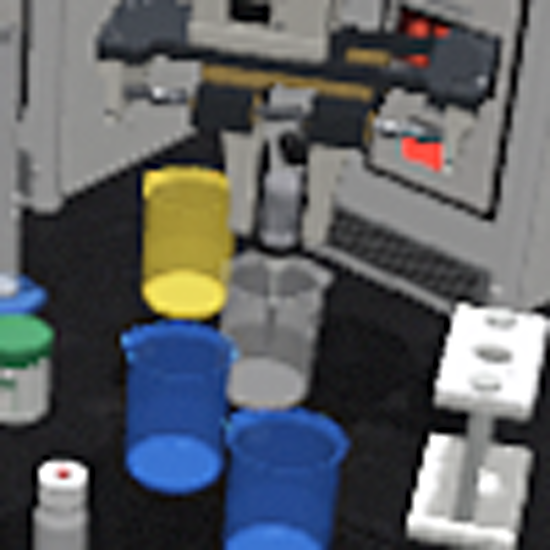

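View pics/side6.png

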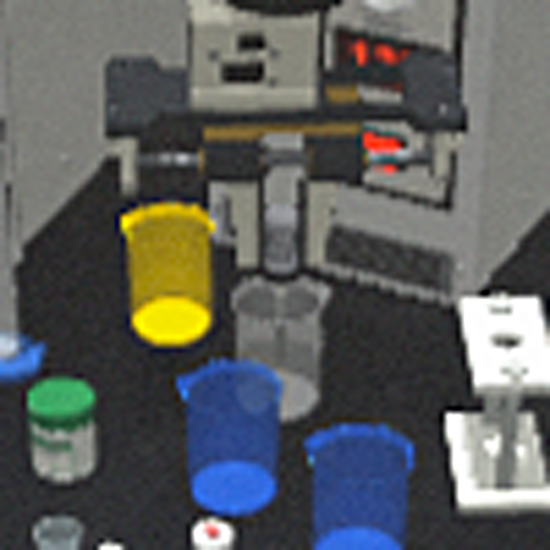

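The probe tip can be seen inside the clear beaker, about 43 mm below the rim. Next I'll hold briefly, lift, and go to a vantage over the carousel.

Call:
step_arm(
  steps=[
    [[0, 0, 0], 0],
    [[0, 0, 0], 0],
    [[-0.5, 0, 0], 0],
    [[-1, 0, 0], 0],
    [[-1, 0, 0], 0],
    [[-1, 0, 0], 0],
    [[-1, 0, 0], 0],
    [[-1, 0, 0], -0.6],
    [[-1, 0, 0], -1],
    [[-1, 0, 0], -1],
    [[-1, 0, 0], -1],
    [[-0.7, 0, 0], 0],
  ],
)

```text
time_s: 10.02
tcp_pos: [0.6264, -0.1134, 0.3017]
eef_rot: [-144.4, 89.8, -5.3]
contact_force: [0.5, 0.4, -0.7]
gripper_width: 0.0192
```

Call:
step_arm(
  steps=[
    [[0, -0.3, 0.4], 0],
    [[0, -0.5, 0.8], 0],
    [[0, -0.62, 0.99], 0],
    [[0, -0.62, 0.99], 0],
    [[0, -0.62, 0.99], 0],
    [[0, -0.62, 0.99], 0],
    [[0, -0.62, 0.99], 0],
    [[0, -0.62, 0.99], 0],
    [[0, -0.62, 0.99], 0],
    [[0, -0.62, 0.99], 0],
    [[0, -0.62, 0.99], 0],
    [[0, -0.62, 0.99], 0],
    [[0, -0.62, 0.99], 0],
    [[0, -0.62, 0.99], 0],
    [[0, -0.62, 0.99], 0],
    [[0, -0.6, 0.9], 0],
    [[0, -0.4, 0.6], 0],
    [[0, 0, 0], 0],
    [[0, 0, 0], 0],
    [[0, 0, 0], 0],
  ],
)

```text
time_s: 11.68
tcp_pos: [0.5218, 0.2399, 0.2985]
eef_rot: [93.4, 90.0, -127.9]
contact_force: [-0.1, 0.6, 1.1]
gripper_width: 0.0196
```

```bash
python3 - <<'E'
from g import *
show([.613,.166,.3])
m=camera_model('wrist');a=capture('wrist');np.save('m7.npy',m,allow_pickle=True)
cv2.imwrite('pics/w7.png',a);show()
E
```

```text
t 11.68 tcp [0.5218 0.2399 0.2985] yaw_y -131.22025101612263 w 0.019562132564227168 F [-0.0557  0.5638  1.0505] q [ 44.2021   9.3624  -7.5444   0.0033 -73.116    4.5767] tilt x [-0.0002 -0.0003 -1.    ]
units [-0.0733 -0.2274 -5.8646]
t 11.73 tcp [0.5219 0.2396 0.2986] yaw_y -131.24932458154908 w 0.019116668768202734 F [0.3605 0.1595 0.2587] q [ 44.1739   9.3563  -7.544    0.0037 -73.1123   4.5758] tilt x [-0.0001 -0.0002 -1.    ]
```

View pics/w7.png

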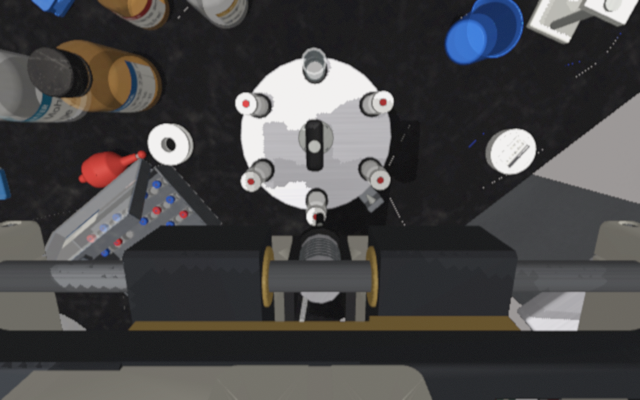

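```bash
python3 - <<'E'
import cv2
a=cv2.imread('pics/w7.png')
cv2.imwrite('pics/w7a.png',cv2.resize(a[40:220,230:410],None,fx=3.3,fy=3.3,interpolation=cv2.INTER_CUBIC))
cv2.imwrite('pics/w7b.png',cv2.resize(a[160:220,340:420],None,fx=8,fy=8,interpolation=cv2.INTER_CUBIC))
cv2.imwrite('pics/w7c.png',cv2.resize(a[40:90,280:350],None,fx=10,fy=10,interpolation=cv2.INTER_CUBIC))
E
```

View pics/w7a.png

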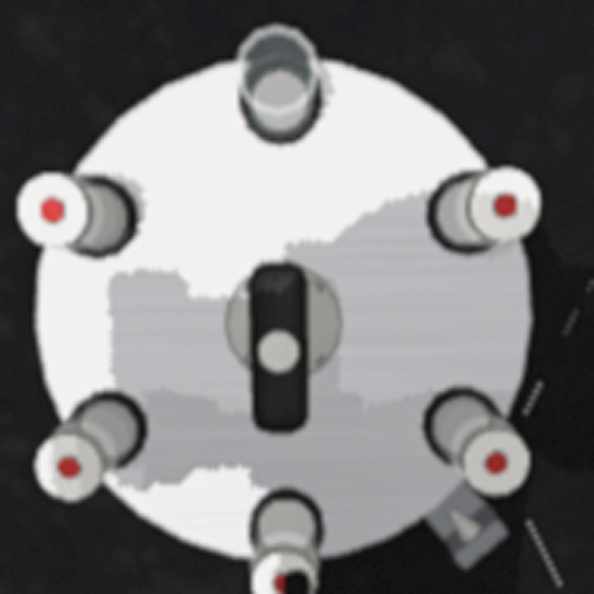

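View pics/w7b.png

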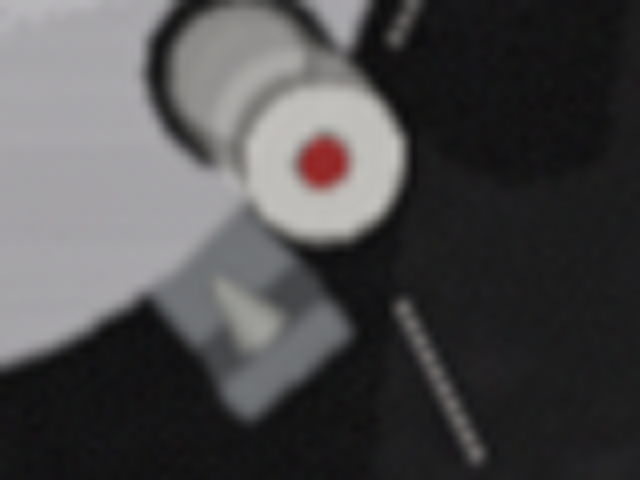

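View pics/w7c.png

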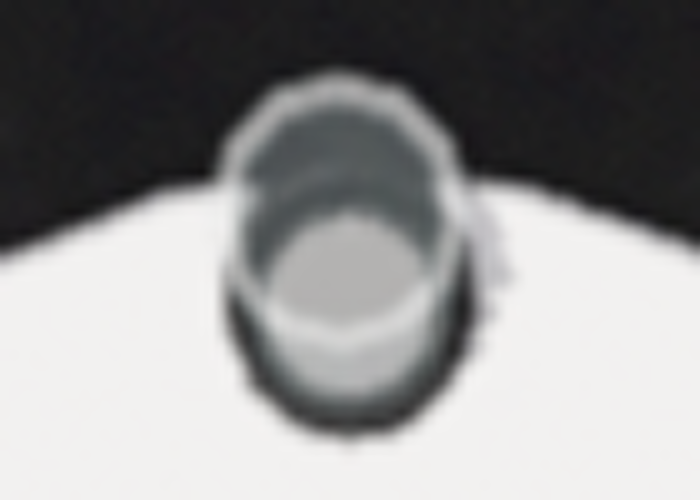

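```bash
python3 - <<'E'
from g import *
from scipy.optimize import least_squares
m=np.load('m7.npy',allow_pickle=True).item()
f=lambda u,v,s,x,y:((u+.5)/s-.5+x,(v+.5)/s-.5+y)
Q=np.array([onz(m,f(u,v,3.3,230,40),.107)[:2] for u,v in((506,205),(52,210),(68,467),(285,582),(497,462))])
V=onz(m,f(341,205,10,280,40),.1)[:2];print('vial',V)
ptr=onz(m,f(218,280,8,340,160),.03)[:2];kd=onz(m,f(279,352,3.3,230,40),.143)
# model: centre, phase, r=.075 (vial at phi; others phi+60k)
def res(p):
    out=[]
    for i,q in enumerate(np.r_[[V],Q]):
        k=[0,1,-1,-2,3,2][i] if 0 else None
        a=p[2]+np.radians(ks[i]); out+=list(p[:2]+.075*np.array([np.cos(a),np.sin(a)])-q)
    return out
c0=Q.mean(0)
ang=lambda q:np.degrees(np.arctan2(*(q-[.555,.216])[::-1]))
v0=ang(V);ks=[round((ang(q)-v0)/60)*60 for q in np.r_[[V],Q]];print(ks)
r=least_squares(res,[.555,.216,np.radians(v0)]);print(r.x[:2],np.degrees(r.x[2]),np.array(res(r.x)).reshape(-1,2)*1000)
c=r.x[:2];print('ptr',ptr,np.linalg.norm(ptr-c),np.degrees(np.arctan2(*(ptr-c)[::-1])),'knob',kd)
E
```

```text
vial [0.614  0.1664]
[0, -60, 60, 120, 180, -120]
[0.5566 0.2153] -40.51749678113862 [[-0.2903  0.2615]
 [ 0.2732 -0.3657]
 [ 0.3164 -0.1334]
 [-0.0486 -0.065 ]
 [-0.1554  0.3613]
 [-0.0952 -0.0587]]
ptr [0.462  0.2137] 0.09471055280610621 -179.02117326451827 knob [0.5563 0.2157 0.143 ]
```

```bash
python3 -c "
from g import *
show([.6136,.1666,.2]);print(np.degrees(0))"
```

```text
t 11.73 tcp [0.5219 0.2396 0.2986] yaw_y -131.24932458154908 w 0.019116668768202734 F [0.3605 0.1595 0.2587] q [ 44.1739   9.3563  -7.544    0.0037 -73.1123   4.5758] tilt x [-0.0001 -0.0002 -1.    ]
units [ 4.93   -0.2787 -5.854 ]
0.0
```

Call:
step_arm(
  steps=[
    [[0, -0.03, -0.5], 0],
    [[0, -0.03, -0.9], 0],
    [[0, -0.03, -1], 0],
    [[0, -0.03, -1], 0],
    [[0, -0.03, -1], 0],
    [[0, -0.03, -0.9], 0],
    [[0, -0.03, -0.58], 0],
    [[0.5, 0, 0], -0.12],
    [[1, 0, 0], 0],
    [[1, 0, 0], 0],
    [[0.5, 0, 0], 0],
    [[0, 0, 0], 0],
    [[0, 0, 0], 0],
    [[0, 0, 0], 0],
  ],
)

```text
time_s: 12.9
tcp_pos: [0.6136, 0.1661, 0.2398]
eef_rot: [-127.3, 89.9, 12.2]
contact_force: [0.3, 0.5, -0.2]
gripper_width: 0.0197
```

```bash
python3 - <<'E'
from g import *
show([.6136,.1666,.2])
s=get_state()
for n in('scene','side'):
    m=camera_model(n);a=capture(n);u=proj(m,[.6136,.1666,.1]);x,y=int(u[0])-40,int(u[1])-60
    print(n,'vial',(u-[x,y])*7,'tip',(proj(m,s['tcp_pos']-[0,0,.0866])-[x,y])*7,x,y)
    cv2.imwrite(f'pics/{n}8.png',cv2.resize(a[y:y+80,x:x+80],None,fx=7,fy=7,interpolation=cv2.INTER_CUBIC))
cv2.imwrite('pics/w8.png',capture('wrist'))
E
```

```text
t 12.9 tcp [0.6136 0.1661 0.2398] yaw_y -130.47333702404 w 0.01970796169045764 F [ 0.258   0.4573 -0.1874] q [ 32.7294  17.0373  -5.1792   0.0349 -67.697   16.784 ] tilt x [ 0.0016  0.0003 -1.    ]
units [ 1.9888 -0.0138  0.0177]
scene vial [285.7092 425.814 ] tip [284.1854 293.5034] 251 129
side vial [285.863 423.688] tip [278.7471 309.2094] 262 140
```

View pics/scene8.png

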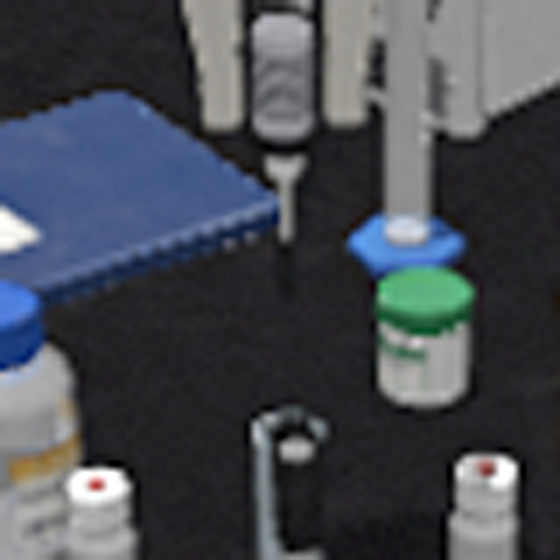

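View pics/side8.png

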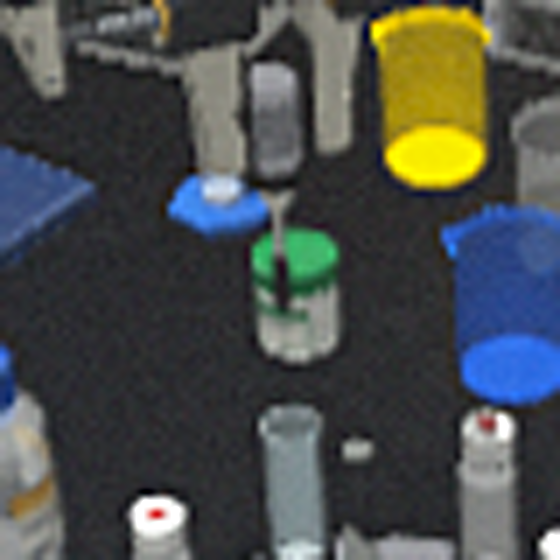

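View pics/w8.png

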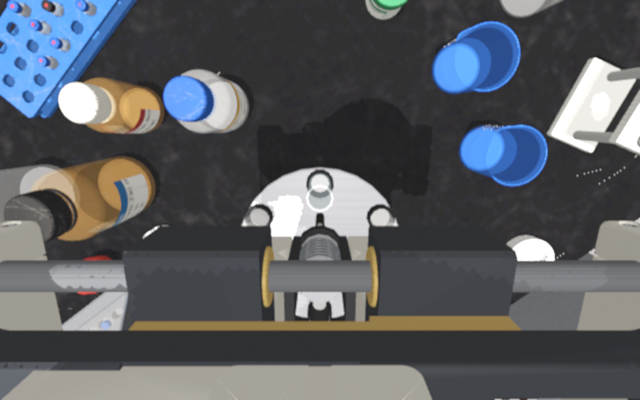

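```bash
python3 - <<'E'
from g import *
a=cv2.imread('pics/w8.png')
cv2.imwrite('pics/w8a.png',cv2.resize(a[160:300,270:370],None,fx=4.2,fy=4.2,interpolation=cv2.INTER_CUBIC))
show();m=camera_model('wrist')
for X in([.6136,.1666,.1],[.6136,.1666,.028],[.6136,.1666,.154]):print((proj(m,X)-[270,160])*4.2)
E
```

```text
t 13.05 tcp [0.6135 0.1662 0.2398] yaw_y -130.48266067171627 w 0.019042274919183446 F [-0.1202  0.2516 -1.0274] q [ 32.7308  17.0171  -5.1912   0.0131 -67.6806  16.7815] tilt x [ 0.0017  0.0009 -1.    ]
[207.3627 158.9709]
[207.9752  90.9137]
[206.6647 236.5248]
```

View pics/w8a.png

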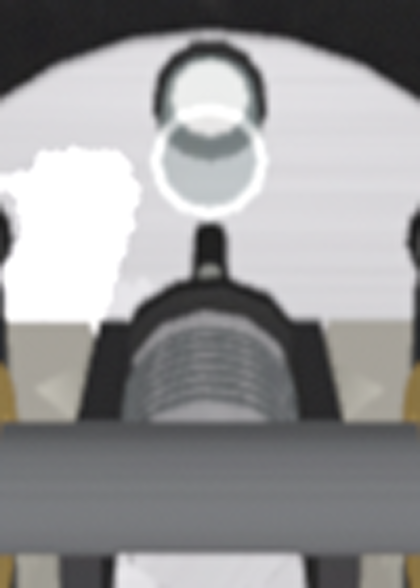

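The ring of the open vial at crop (210,160) matches the prediction (207,159), and the probe axis is aligned with it. I'll lower it.

Call:
step_arm(
  steps=[
    [[0.5, 0, 0], 0],
    [[0.7, 0, 0], 0],
    [[0.8, 0, 0], 0],
    [[0.8, 0, 0], 0],
    [[0.8, 0, 0], 0],
    [[0.7, 0, 0], 0],
    [[0.5, 0, 0], 0],
    [[0.2, 0, 0], 0],
    [[0, 0, 0], 0],
    [[0, 0, 0], 0],
    [[0, 0, 0], 0],
  ],
)

```text
time_s: 13.97
tcp_pos: [0.6137, 0.1662, 0.1395]
eef_rot: [-116.5, 89.9, 23.0]
contact_force: [-0.5, -0.5, -0.4]
gripper_width: 0.0193
```

```bash
python3 - <<'E'
from g import *
show([.6136,.1666,.1286])
for n in('scene','side'):
    m=camera_model(n);a=capture(n);u=proj(m,[.6136,.1666,.1]);x,y=int(u[0])-40,int(u[1])-50
    cv2.imwrite(f'pics/{n}9.png',cv2.resize(a[y:y+80,x:x+80],None,fx=7,fy=7,interpolation=cv2.INTER_CUBIC))
E
```

```text
t 13.97 tcp [0.6137 0.1662 0.1395] yaw_y -130.49161929566077 w 0.019286708506522487 F [-0.4626 -0.4984 -0.4094] q [ 32.7191  21.5996 -12.4601   0.0182 -55.8525  16.779 ] tilt x [ 0.0014  0.0006 -1.    ]
units [ 0.5462 -0.0134  0.0168]
```

View pics/scene9.png

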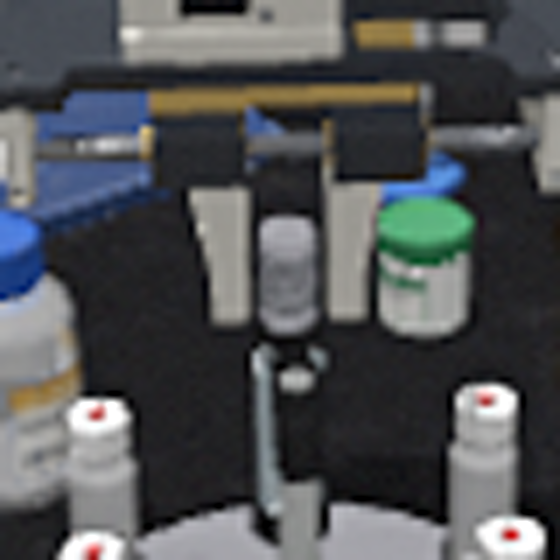

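View pics/side9.png

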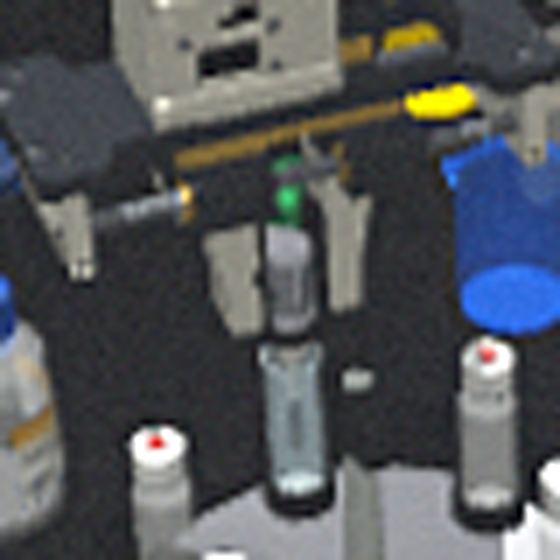

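Call:
step_arm(
  steps=[
    [[0.15, 0, 0], 0],
    [[0.15, 0, 0], 0],
    [[0.15, 0, 0], 0],
    [[0.1, 0, 0], 0],
    [[0, 0, 0], 0],
    [[0, 0, 0], 0],
    [[0, 0, 0], 0],
  ],
)

```text
time_s: 14.65
tcp_pos: [0.6138, 0.1665, 0.1286]
eef_rot: [-114.9, 89.9, 24.7]
contact_force: [-1.2, 0.9, 6.0]
gripper_width: 0.0196
```

Call:
step_arm(
  steps=[
    [[0.05, 0, 0], 0],
    [[0.05, 0, 0], 0],
    [[0, 0, 0], 0],
    [[0, 0, 0], 0],
  ],
)

```text
time_s: 14.98
tcp_pos: [0.6146, 0.1672, 0.1284]
eef_rot: [-115.4, 89.7, 24.2]
contact_force: [-3.9, 3.7, 15.9]
gripper_width: 0.0194
```

Call:
step_arm(
  steps=[
    [[-0.08, 0, 0], 0],
    [[0, 0, 0], 0],
  ],
)

```text
time_s: 15.15
tcp_pos: [0.6139, 0.1665, 0.1285]
eef_rot: [-117.0, 89.9, 22.6]
contact_force: [-2.6, 2.5, 9.1]
gripper_width: 0.0193
```

Call:
step_arm(
  steps=[
    [[0, 0, 0], 0],
    [[0, 0, 0], 0],
    [[0, 0, 0], 0],
    [[0, 0, 0], 0],
    [[0, 0, 0], 0],
  ],
  fingers=0.5,
)

```text
time_s: 15.57
tcp_pos: [0.6129, 0.1657, 0.1267]
eef_rot: [70.2, 90.0, -150.3]
contact_force: [-0.3, 0.0, 0.2]
gripper_width: 0.0425
```

```bash
python3 - <<'E'
from g import *
show()
for n in('scene','side'):
    m=camera_model(n);a=capture(n);u=proj(m,[.6136,.1666,.1]);x,y=int(u[0])-40,int(u[1])-50
    cv2.imwrite(f'pics/{n}10.png',cv2.resize(a[y:y+80,x:x+80],None,fx=7,fy=7,interpolation=cv2.INTER_CUBIC))
E
```

```text
t 15.57 tcp [0.6129 0.1657 0.1267] yaw_y -130.50901052833117 w 0.042548086999253526 F [-0.2652  0.0474  0.1538] q [ 32.7125  22.3146 -13.2496  -0.0032 -54.4849  16.7804] tilt x [-0.0007 -0.0004 -1.    ]
```

View pics/side10.png

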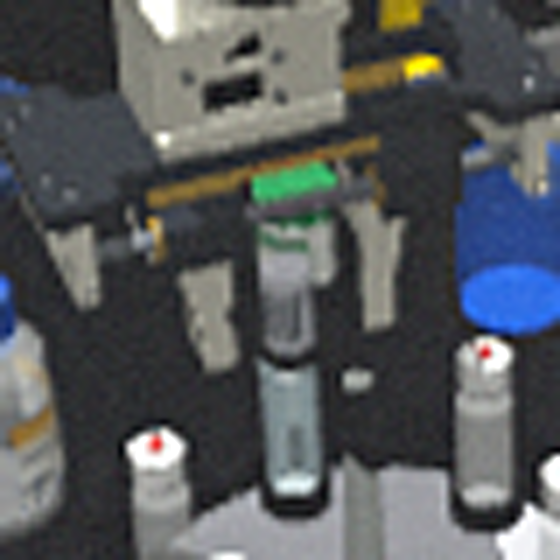

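View pics/scene10.png

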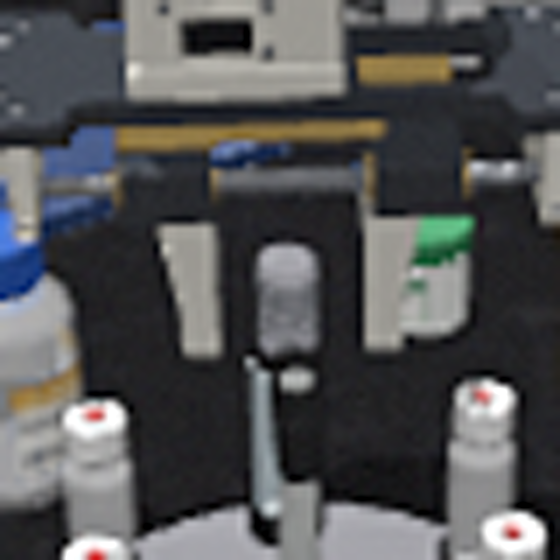

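Call:
step_arm(
  steps=[
    [[-0.3, 0, 0], 0],
    [[-0.8, 0, 0], 0],
    [[-1, 0, 0], 0],
    [[-1, 0, 0], 0],
    [[-1, 0, 0], 0],
    [[-0.7, 0, 0], 0],
    [[-0.2, 0, 0.5], 0],
    [[0, 0, 1], 0],
    [[0, 0, 1], 0],
    [[0, -0.06, 0.9], 0],
    [[0, 0, 0.35], 0],
    [[0, 0, 0], 0],
    [[0, 0, 0], 0],
    [[0, 0, 0], 0],
  ],
)

```text
time_s: 16.83
tcp_pos: [0.5571, 0.2153, 0.2271]
eef_rot: [111.9, 90.0, -108.6]
contact_force: [0.9, 0.3, -0.2]
gripper_width: 0.044
```

```bash
python3 - <<'E'
from g import *
show([.5566,.2153,.133])
m=camera_model('wrist');a=capture('wrist');np.save('m11.npy',m,allow_pickle=True)
for X in([.6136,.1666,.141],[.6136,.1666,.1],[.5566,.2153,.143]):print((proj(m,X)-[250,60])*3.5)
cv2.imwrite('pics/w11.png',cv2.resize(a[60:225,250:390],None,fx=3.5,fy=3.5,interpolation=cv2.INTER_CUBIC))
E
```

```text
t 16.83 tcp [0.5571 0.2153 0.2271] yaw_y -130.50222890906687 w 0.04402674279922945 F [ 0.8853  0.3085 -0.1511] q [ 39.8641  14.0164 -11.0475   0.0063 -64.9454   9.631 ] tilt x [-0.0001 -0.0002 -1.    ]
units [4.7036 0.0149 0.0197]
[245.0418 156.8601]
[244.7132 162.1987]
[244.5353 550.5489]
```

View pics/w11.png

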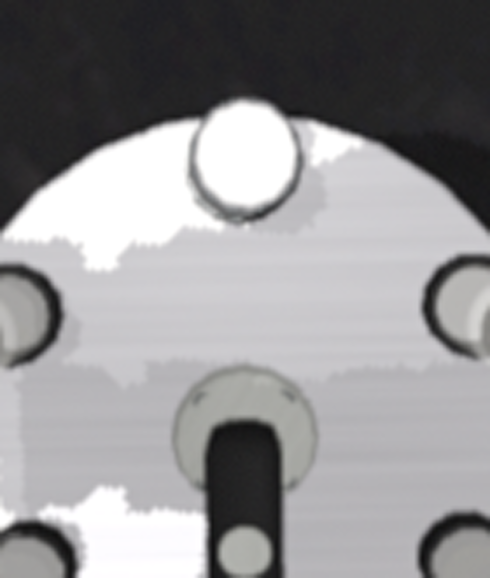

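The probe is seated on the vial at crop (245,157), as predicted, and the knob dot is at (245,551). I'll descend on the knob and grip it.

Call:
step_arm(
  steps=[
    [[0.5, 0, 0], 0],
    [[0.9, 0, 0], 0],
    [[1, 0, 0], 0],
    [[1, 0, 0], 0],
    [[0.8, 0, 0], 0],
    [[0.5, 0, 0], 0],
    [[0, 0, 0], 0],
    [[0, 0, 0], 0],
    [[0, 0, 0], 0],
  ],
)

```text
time_s: 17.63
tcp_pos: [0.5575, 0.2157, 0.1339]
eef_rot: [-117.1, 89.9, 22.4]
contact_force: [-1.4, 0.2, 0.2]
gripper_width: 0.0437
```

Call:
step_arm(
  steps=[
    [[0, 0, 0], 0],
    [[0, 0, 0], 0],
    [[0, 0, 0], 0],
    [[0, 0, 0], 0],
    [[0, 0, 0], 0],
    [[0, 0, 0], 0],
    [[0, 0, 0], 0],
  ],
  fingers=1,
  grip_force=25,
)

```text
time_s: 18.22
tcp_pos: [0.5568, 0.2155, 0.1335]
eef_rot: [-132.4, 90.0, 7.1]
contact_force: [-2.0, -0.7, 4.0]
gripper_width: 0.0156
```

```bash
python3 -c "
from g import *
show([.5566,.2153,.133])"
```

```text
t 18.22 tcp [0.5568 0.2155 0.1335] yaw_y -130.49482920194149 w 0.01563301171665613 F [-2.0303 -0.675   4.0009] q [ 39.899   18.7055 -17.8445   0.0081 -53.4398   9.6014] tilt x [ 0.0002  0.     -1.    ]
units [0.026  0.0164 0.0023]
```

Call:
step_arm(
  steps=[
    [[0, 0, 0], 0.2],
    [[0, 0, 0], 0.4],
    [[0, 0, 0], 0.6],
    [[0, 0, 0], 0.7],
    [[0, 0, 0], 0.7],
    [[0, 0, 0], 0.7],
    [[0, 0, 0], 0.7],
    [[0, 0, 0], 0.7],
    [[0, 0, 0], 0.7],
    [[0, 0, 0], 0.7],
    [[0, 0, 0], 0.7],
    [[0, 0, 0], 0.7],
    [[0, 0, 0], 0.7],
    [[0, 0, 0], 0.7],
    [[0, 0, 0], 0.7],
    [[0, 0, 0], 0.7],
    [[0, 0, 0], 0.6],
    [[0, 0, 0], 0.4],
    [[0, 0, 0], 0.2],
    [[0, 0, 0], 0],
  ],
)

```text
time_s: 19.88
tcp_pos: [0.556, 0.2153, 0.1335]
eef_rot: [129.5, 89.9, -160.1]
contact_force: [-6.2, -1.4, 7.1]
gripper_width: 0.0163
```

```bash
python3 -c "
from g import *
show([.5566,.2153,.133])
cv2.imwrite('pics/sc12.png',capture('scene')[130:280,235:435].repeat(4,0).repeat(4,1))"
```

```text
t 19.88 tcp [0.556  0.2153 0.1335] yaw_y 160.3493859671959 w 0.01626688235076833 F [-6.1702 -1.3975  7.1301] q [ 39.9168  18.6787 -17.8707  -0.0288 -53.5142 -59.5502] tilt x [-0.0011 -0.0004 -1.    ]
units [ 0.0257 -0.0264  0.0083]
```

View pics/sc12.png

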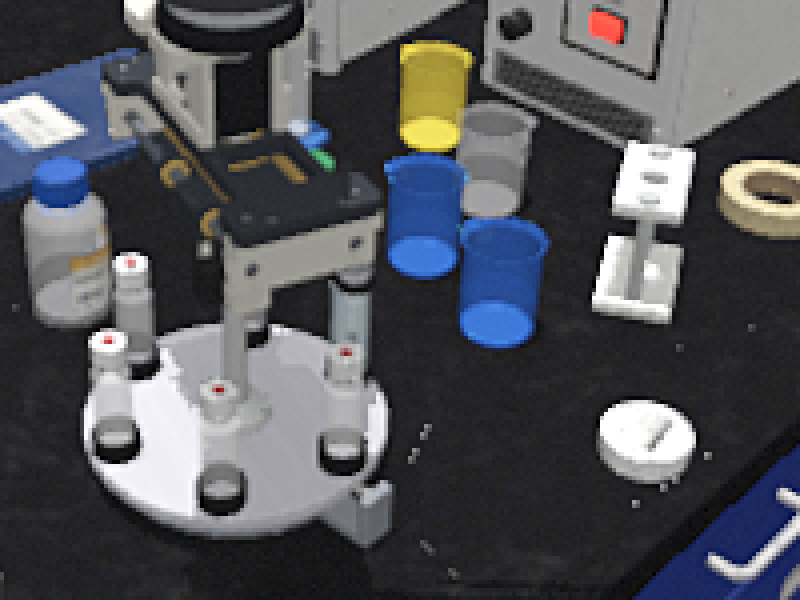

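Call:
step_arm(
  steps=[
    [[0, 0, 0], 0.2],
    [[0, 0, 0], 0.4],
    [[0, 0, 0], 0.6],
    [[0, 0, 0], 0.7],
    [[0, 0, 0], 0.7],
    [[0, 0, 0], 0.7],
    [[0, 0, 0], 0.7],
    [[0, 0, 0], 0.7],
    [[0, 0, 0], 0.7],
    [[0, 0, 0], 0.7],
    [[0, 0, 0], 0.7],
    [[0, 0, 0], 0.7],
    [[0, 0, 0], 0.7],
    [[0, 0, 0], 0.7],
    [[0, 0, 0], 0.7],
    [[0, 0, 0], 0.7],
    [[0, 0, 0], 0.6],
    [[0, 0, 0], 0.36],
    [[0, 0, 0], 0],
    [[0, 0, 0], 0],
  ],
)

```text
time_s: 21.6
tcp_pos: [0.5556, 0.216, 0.1335]
eef_rot: [161.2, 89.9, 164.1]
contact_force: [-8.3, 1.9, 8.8]
gripper_width: 0.0161
```

Call:
step_arm(
  steps=[
    [[0, 0, 0], 0],
    [[0, 0, 0], 0],
    [[0, 0, 0], 0],
    [[0, 0, 0], 0],
  ],
)

```text
time_s: 21.93
tcp_pos: [0.5556, 0.216, 0.1335]
eef_rot: [161.3, 89.9, 164.2]
contact_force: [-9.3, 2.5, 8.7]
gripper_width: 0.0157
```

```bash
python3 - <<'E'
from g import *
show([.5566,.2153,.133])
for n in('scene','side','wrist'):
    a=capture(n)
    a=a[130:280,235:435] if n!='wrist' else a
    if n=='side': a=capture(n)[170:280,265:385]
    f=600/a.shape[0] if n!='wrist' else 1.2
    f=min(f,4.5);cv2.imwrite(f'pics/{n}13.png',cv2.resize(a,None,fx=f*.9 if n!='scene' else 4,fy=f*.9 if n!='scene' else 4,interpolation=cv2.INTER_CUBIC))
E
```

```text
t 21.93 tcp [0.5556 0.216  0.1335] yaw_y 92.87863561381222 w 0.01571764944013329 F [-9.2678  2.5216  8.6858] q [  39.9608   18.6684  -17.8611   -0.0952  -53.5226 -127.0255] tilt x [-0.0016  0.0004 -1.    ]
units [ 0.0249 -0.0356  0.0474]
```

View pics/scene13.png

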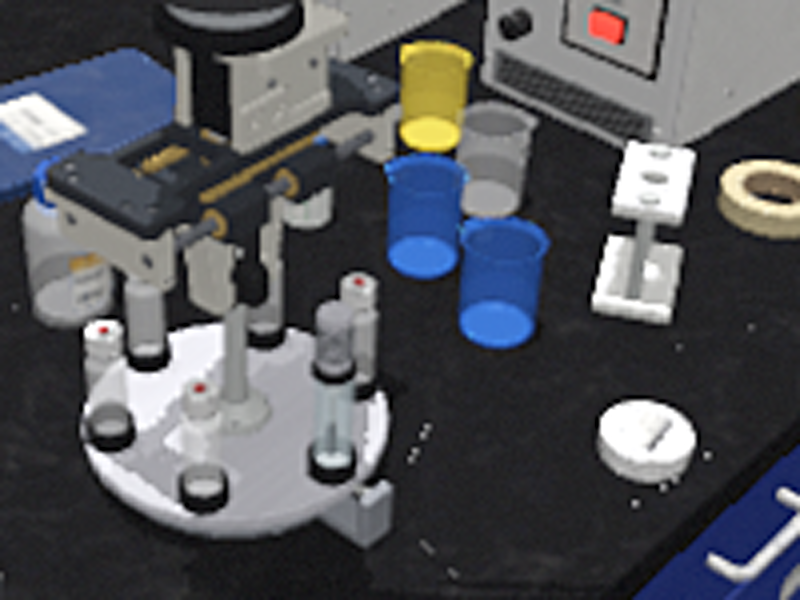

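View pics/side13.png

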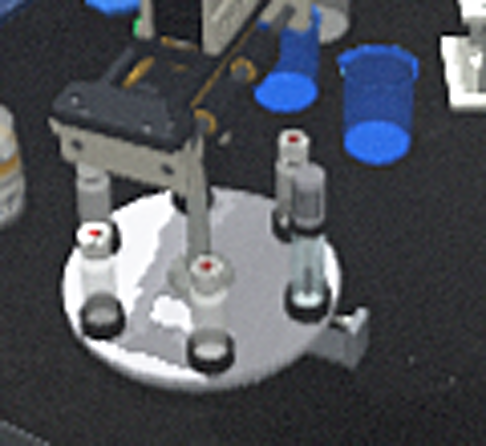

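View pics/wrist13.png

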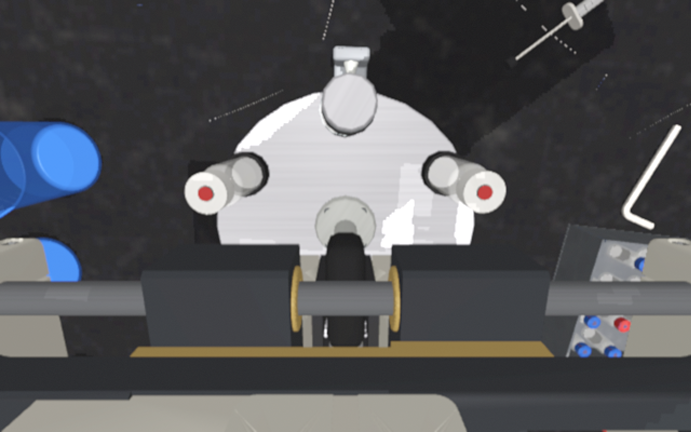

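Call:
step_arm(
  steps=[
    [[0, 0, 0], 0.1],
    [[0, 0, 0], 0.15],
    [[0, 0, 0], 0.06],
    [[0, 0, 0], 0],
    [[0, 0, 0], 0],
    [[0, 0, 0], 0],
    [[0, 0, 0], 0],
  ],
)

```text
time_s: 22.72
tcp_pos: [0.5556, 0.2159, 0.1335]
eef_rot: [162.4, 89.9, 163.4]
contact_force: [-8.4, 2.1, 8.2]
gripper_width: 0.0161
```

```bash
python3 - <<'E'
from g import *
show([.5566,.2153,.133]);m=camera_model('wrist');np.save('m14.npy',m,allow_pickle=True)
a=capture('wrist');cv2.imwrite('pics/w14r.png',a)
cv2.imwrite('pics/w14.png',cv2.resize(a[30:130,280:370],None,fx=6,fy=6,interpolation=cv2.INTER_CUBIC))
cv2.imwrite('pics/w14b.png',cv2.resize(a[130:210,160:480],None,fx=2.5,fy=2.5,interpolation=cv2.INTER_CUBIC))
E
```

```text
t 22.72 tcp [0.5556 0.2159 0.1335] yaw_y 91.0152797887921 w 0.016062996228340686 F [-8.3909  2.0905  8.1668] q [  39.959    18.667   -17.8631   -0.0968  -53.5214 -128.8862] tilt x [-0.0016  0.0005 -1.    ]
units [ 0.0247 -0.033   0.0492]
```

View pics/w14.png

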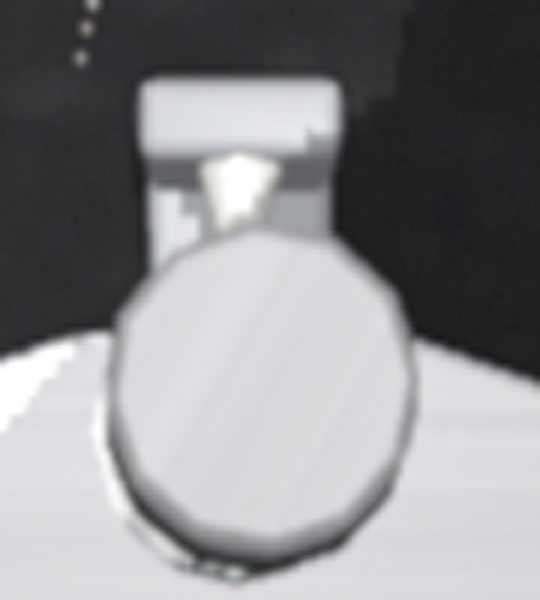

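View pics/w14b.png

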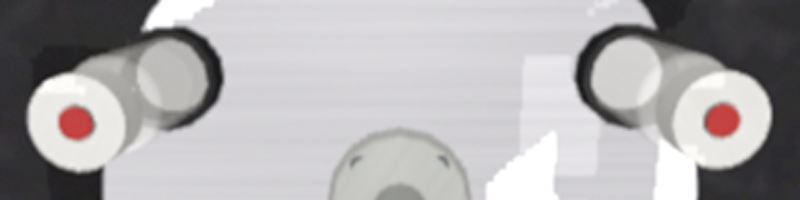

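```bash
python3 - <<'E'
from g import *
m=np.load('m14.npy',allow_pickle=True).item()
f=lambda u,v,s,x,y:((u+.5)/s-.5+x,(v+.5)/s-.5+y)
c=np.array([.5566,.2153])
an=lambda q:np.degrees(np.arctan2(*(q[:2]-c)[::-1]))
t=onz(m,f(262,385,6,280,30),.141);p=onz(m,f(240,215,6,280,30),.03);pb=onz(m,f(241,170,6,280,30),.03);l=onz(m,f(76,122,2.5,160,130),.107);r=onz(m,f(722,120,2.5,160,130),.107)
for n,q in zip('top ptr ptrback L R'.split(),(t,p,pb,l,r)):print(n,q,an(q),np.linalg.norm(q[:2]-c))
print('vial dir by L,R',(an(l)-60)%360,(an(r)+60)%360)
mid=(l+r)[:2]/2;d=(l-r)[:2];n=np.array([-d[1],d[0]]);print('perp',np.degrees(np.arctan2(n[1],n[0])),mid)
E
```

```text
top [0.4807 0.2157 0.141 ] 179.7248414812188 0.07593424784881696
ptr [0.4558 0.214  0.03  ] -179.25537123131988 0.10079352651401251
ptrback [0.4511 0.214  0.03  ] -179.30156559979096 0.10549030547097224
L [0.5201 0.1505 0.107 ] -119.35862518525578 0.07437977955604967
R [0.5174 0.2794 0.107 ] 121.48587063448909 0.07513515364332844
vial dir by L,R 180.6413748147442 181.4858706344891
perp 1.23360305395746 [0.5187 0.2149]
```

The vial direction comes out at about 181° from its neighbours and the pointer at about 181°, so the error is around 1 mm. The turntable is at rest and gripped, so I'll hand in.

```bash
python3 - <<'E'
from g import *
s=get_state();print(s['qd'],s['gripper_width'],s['contact_force']);print(close_job())
E
```

```text
[ 0.0431  0.1045  0.0341 -0.0002 -0.0526 -0.0211] 0.015457825907975769 [-8.3235  3.1805  8.5651]
the job is handed in; nothing more can be done
None
```

I finished the whole sequence and handed the job in after about 23 s of the 54 s; `close_job()` reports no verdict.

- **Dip:** I lifted the probe from its stand and dipped it in the clear beaker. The tip went about 43 mm below the rim, and the beaker was not touched as far as the pictures show.
- **Vial:** I set the probe in the open vial. Contact force built up with the collar at mouth height, within about 0.5 mm of the predicted height, and then I let go.
- **Carousel:** I gripped the wing knob and turned the carousel about 138° clockwise. The knob is still gripped: opening 15–16 mm, commanded grip 25 N, joint speeds near zero.

**Last checks:** the vial direction came out at 180.6–181.5° from the neighbouring vials, against about 180.7–181° for the pointer. That is roughly 1 mm off the pointer line, and the limit is 6 mm.

**Disagreement:** the probe's top measured 179.7°, which puts it about 1–2 mm to one side of the vial centre. That is within the stopper's play in the bore and the 4 mm limit.

**Side load:** about 8–9 N stayed on the knob because the gripper was roughly 1 mm off the axis. I left it.

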